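# Unstack the praline tins onto their packing boards

## Robot

A 6-joint arm with a two-finger parallel gripper is mounted at the origin on the work surface. World frame = base frame: x ahead of the robot, y to its left, z up, the work surface at z = 0. Lengths are in m, angles in rad, forces in N, time in s.
With the tool pointing down it reaches from about 0.375 to 0.925 m from the base axis. Payload 5.7 kg.
Tool frame: the origin (TCP) lies midway between the tips of the shut fingers; the grasp point (between the pads) lies 19 mm behind it; z points along the fingers, y is the line along which they close (so a half turn about z gives the same grasp; the last joint's range is limited). The gripper opens to 88 mm and grips with 3 to 60 N. Pads are 20 mm wide; open, the fingers measure 115 mm over their backs; the gripper's body (75 mm by 178 mm) begins 61 mm behind the grasp point.
Start: joints at [1.168, 0.359, 1.51, -0, 1.272, -0.115], TCP at [0.17, 0.575, 0.223] pointing down, gripper open.
Joint ranges: [-2.97, 2.97], [-1.01, 2.36], [0.21, 2.38], [-0.96, 4.11], [0.2, 2.71], [-2.98, 2.98]. Speed limits (rad/s): [2.39, 2.39, 3.14, 3.14, 3.14, 3.14].

## Interface

Orientations are given as a unit quaternion [w, x, y, z].
In Python, from station import ctrl gives the robot as it stands.
- The arm moves only by the shell command python3 -m inch 'ROWS' [FORCE]. ROWS is JSON, one flat list of numbers, 7 for each row, row after row: the shift along the tool's x, y, z in units of 25 mm (1.0 is 25 mm), then the turn, a rotation vector about the tool's x, y, z in units of 6 degrees (1.0 is 6 degrees), then the finger opening in mm, from 0 to 87.8. In form: [tx, ty, tz, ax, ay, az, jaw, tx, ty, tz, ax, ay, az, jaw, ...]. A call has 1 to 20 rows; each row shifts and turns the commanded pose from where the row before left it, along the tool's axes as they then stand; what a row does not reach is not made up. A row lasts 1/12 s, in which the tool goes at most 41.7 mm and 7.16 degrees, less where a joint would pass 70% of its speed; a pose out of reach is approached as far as the arm can. A call is refused whole if a number of a shift passes 1 or a number of a turn 1, either way. A call with a gripper value outside its range is refused whole. The fingers move at their own pace and stop on an object; FORCE is the grip in N (left out, the last holds). Time passes only in rows, so rows that do not move let the fingers close. It gives the time, the measured TCP pose, the force, the opening and the grip force at its end, in the units of the state.
- ctrl.get_obs(): the state, without advancing time (a new reading comes with each control period).
- ctrl.snapshot(name): name is "scene" or "side" or "wrist"; returns a dict with "pixels" (384x512x3 uint8, red, green, blue), "camera_matrix" (3x3 intrinsics, pixels), "rvec" (rotation vector, rad) and "tvec" (3), from world to camera coordinates, as OpenCV has them. Camera axes: x right, y down, z forward; pixel columns grow to the right and rows downward; lengths in m; the calibration is good to about 2 mm. A picture is of the moment at which its call begins. There is no depth.
- ctrl.close_job(): hands the job in; it is judged then, once.
The state is a dict: "clock": time; "joints": joint angles; "dq": joint speeds; "effort": joint torques, N m; "ee_pos": TCP position; "ee_rot": TCP orientation; "ft_force": force on the tool from outside, world axes, zero at the start; "ft_torque": the same for the moment, N m; "grip_width": opening from 0.0 (shut) to 1.0 (fully open); "grip_force": force on a finger pad.
Only numpy, scipy, OpenCV 4.12 (cv2) and the standard library are available. Lean on these libraries where they do the work, as an engineer would, in place of code of your own. Each camera call takes 0.05 s, during which the arm holds its last target. There are 200 camera calls.

## Task

Four filled praline tins have been left in two stacks among the packing boards. Take the stacks apart and stand each tin in the middle of the white board that has its own shape, lids up, never tipping a tin over on the way. Leave the bowl and the palette knife where they are.

Things in the scene. Friction and masses are not known exactly. Their poses are not given: they have to be found in the camera images.
- tin_square_center (a point): square brown tin with a cream panel on its lid, 64 x 64 mm in plan, 36 mm high, about 0.2 kg, at the bottom of one of the two stacks, standing on the bench. The point is its centre, half-way up; x and y are square to its sides, z up.
- tin_hex_center (a point): regular hexagonal brown tin with a cream panel on its lid, 62 mm across flats (72 mm across corners), 36 mm high, about 0.18 kg, at the bottom of the other stack, standing on the bench. The point is its centre, half-way up; its x axis is square to one pair of flats (the other two pairs are at 60 degrees to it), z up.
- tin_round_center (a point): round brown tin with a cream panel on its lid, 46 mm in diameter, 40 mm high, about 0.1 kg, standing on the lid of the square or of the hexagonal tin. The point is its centre, half-way up; z up.
- tin_oblong_center (a point): oblong brown tin with a cream panel on its lid, 62 mm long (its x axis) and 28 mm wide (its y axis), 40 mm high, about 0.1 kg, standing on the lid of the other large tin. The point is its centre, half-way up; z up.
- board_square_top (a point): white flat board fixed to the bench, 8 mm thick, square, 88 x 88 mm, no rim: the place of the square tin; x and y are square to its sides. The point is the centre of its upper face (z up), 8 mm above the bench.
- board_hex_top (a point): white flat board fixed to the bench, 8 mm thick, regular hexagon 86 mm across flats, no rim: the place of the hexagonal tin; x is square to one pair of flats. The point is the centre of its upper face (z up), 8 mm above the bench.
- board_round_top (a point): white flat board fixed to the bench, 8 mm thick, round, 70 mm in diameter, no rim: the place of the round tin. The point is the centre of its upper face (z up), 8 mm above the bench.
- board_oblong_top (a point): white flat board fixed to the bench, 8 mm thick, oblong, 86 mm (x axis) by 52 mm (y axis), no rim: the place of the oblong tin. The point is the centre of its upper face (z up), 8 mm above the bench.
- bowl_center (a point): empty steel bowl, 150 mm across the rim, 65 mm high, on the bench to the left; to be left alone. The point is on its axis, half-way up.
- knife_center (a point): palette knife (spatula) lying on the bench to the right, roughly across the robot's forward direction, under 0.3 m long; to be left alone. The point is near the middle of it, its x axis runs from handle to blade.
Things that resemble listed ones, but are neither listed nor needed, are in the scene too. Leave any turquoise or yellow look-alike of the part that bears board_round_top alone.

How it is judged:
At the end, for the whole second after the job is handed in: Each tin stands upright (within 0.1 rad) and at rest on the board of its own shape, its centre within 12 mm of the board's centre seen from above, and at the height of standing directly on the board (within 5 mm) (horizontal distance between tin_square_center and board_square_top below 0.012 m and z of tin_square_center in the frame of board_square_top between 0.013 and 0.023 m and angle between each of tin_square_center, tin_hex_center, tin_round_center, tin_oblong_center's own z axis and vertical below 0.1 rad and linear speed of each of tin_square, tin_hex, tin_round, tin_oblong below 0.02 m/s and angular speed of each of tin_square, tin_hex, tin_round, tin_oblong below 0.2 rad/s and horizontal distance between tin_hex_center and board_hex_top below 0.012 m and z of tin_hex_center in the frame of board_hex_top between 0.013 and 0.023 m and horizontal distance between tin_round_center and board_round_top below 0.012 m and z of tin_round_center in the frame of board_round_top between 0.015 and 0.025 m and horizontal distance between tin_oblong_center and board_oblong_top below 0.012 m and z of tin_oblong_center in the frame of board_oblong_top between 0.015 and 0.025 m); the robot touches nothing.
It fails at once if a tin is tipped more than 35 degrees (angle between any of tin_square_center, tin_hex_center, tin_round_center, tin_oblong_center's own z axis and vertical above 0.61 rad).
It fails at once if the bowl is moved more than 30 mm (distance of bowl_center from where it was at the start of the episode above 0.03 m).
It fails at once if the palette knife is moved more than 30 mm (distance of knife_center from where it was at the start of the episode above 0.03 m).
It also fails if it takes over 112 s, if anything falls off the work surface, if the arm or the gripper's body presses on something with over 40 N, if the wrist force passes 120 N, or if a joint passes its speed limit or range.

## Working session

There is one attempt and no reset: what is moved stays moved. The work goes in short steps, Python scripts to look and compute and a shell command to move; the robot and the scene stay as the last step left them, time stands still between calls to the robot, and variables do not carry over. Pictures are saved under pics/ and viewed, at most 14 in all, crops included, and the job is handed in when it is done.

```bash
mkdir -p pics; ls; python3 - <<'E'
from station import ctrl
import cv2
for n in("scene","side"):
    s=ctrl.snapshot(n); cv2.imwrite(f"pics/{n}0.png",cv2.resize(s["pixels"][:,:,::-1],(800,600),interpolation=cv2.INTER_CUBIC))
    R=cv2.Rodrigues(s["rvec"])[0]; print(n,-R.T@s["tvec"],R[2],s["camera_matrix"][0,0])
o=ctrl.get_obs();print(o)
E
```

```text
pics
scene [1.13467172 0.79229804 0.82114399] [-0.52481272 -0.61911225 -0.58418458] 432.39949566812123
side [ 0.42535664 -0.8453746   0.81470494] [ 0.05859037  0.74471268 -0.66480839] 364.1130362394674
{'clock': 0.1, 'joints': array([ 1.16791548e+00,  3.59434551e-01,  1.51132355e+00,  4.30723873e-06,
        1.27251655e+00, -1.15115527e-01]), 'dq': array([-1.45258675e-03, -3.23811066e-05, -1.81091968e-03, -1.13135744e-03,
        1.46331772e-04,  5.82614821e-04]), 'effort': array([ 2.41470952e-04, -5.16360533e+01, -2.71404505e+01,  6.78482722e-02,
        2.75387918e-02, -1.25118041e-05]), 'ee_pos': array([0.17005181, 0.57473956, 0.22189298]), 'ee_rot': array([-2.17379970e-04,  1.43387303e-01,  9.89666294e-01, -8.12423804e-04]), 'ft_force': array([-0.54525769, -0.28599547, -1.01851677]), 'ft_torque': array([ 0.00750814,  0.03213848, -0.01972788]), 'grip_force': 0.0, 'grip_width': 0.9971704323017563}
```

View pics/scene0.png

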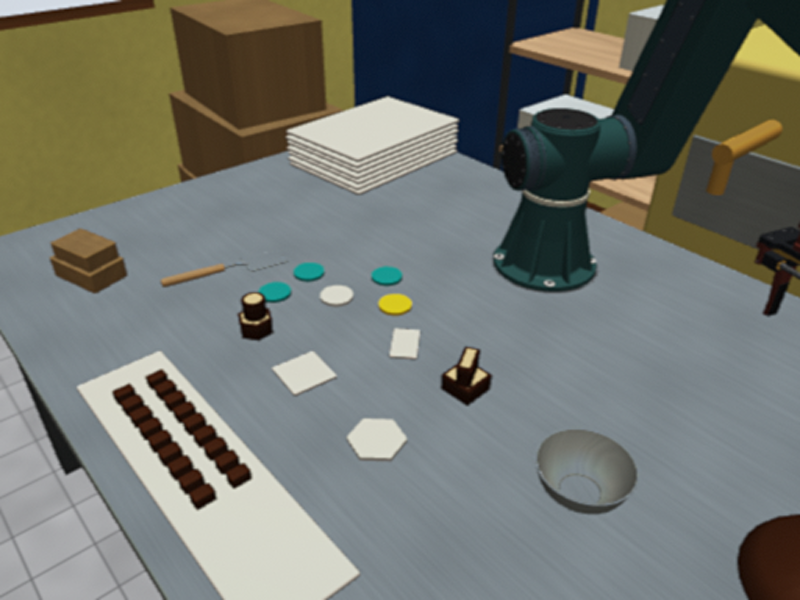

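View pics/side0.png

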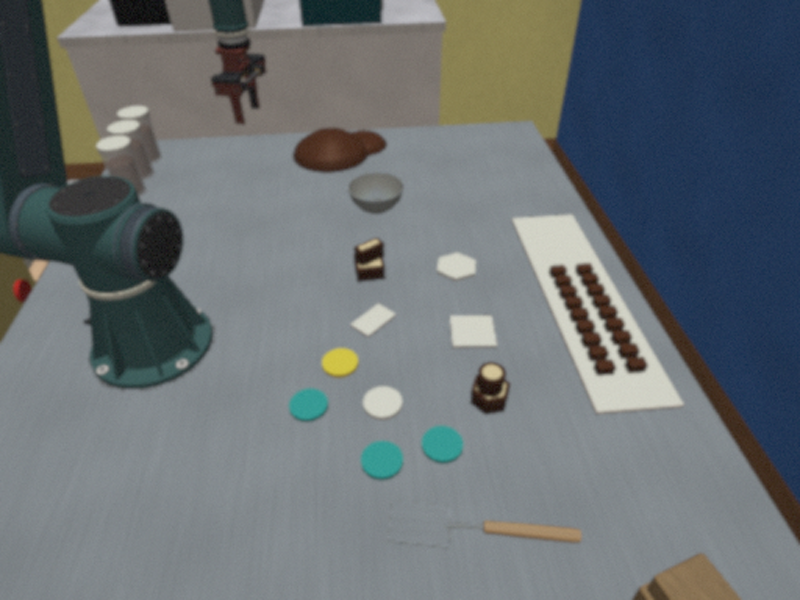

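Scene (800x600): white boards are hex (377,439), square (304,372), round (337,295) and oblong (405,343). The round-on-hex stack is at (255,315) and the oblong-on-square stack at (467,378). Next I segment the pale patches and project them onto their known planes.

```bash
cat > h.py <<'E'
import numpy as np,cv2
from station import ctrl
def proj(s,p):
    return cv2.projectPoints(np.float64(p).reshape(-1,1,3),s["rvec"],s["tvec"],s["camera_matrix"],None)[0].reshape(-1,2)
def back(s,uv,z):
    R=cv2.Rodrigues(s["rvec"])[0];c=-R.T@s["tvec"]
    n=cv2.undistortPoints(np.float64(uv).reshape(-1,1,2),s["camera_matrix"],None).reshape(-1,2)
    d=np.c_[n,np.ones(len(n))]@R
    return (c+d*((z-c[2])/d[:,2])[:,None])[:,:2]
def pale(s,uv,z):
    """pale patch nearest pixel uv, on plane z: centre, sides(mm), yaw of long side(deg)"""
    im=s["pixels"].astype(int)
    m=((im.min(2)>140)&(im[:,:,0]>im[:,:,2]+4)).astype(np.uint8)
    n,l,st,ce=cv2.connectedComponentsWithStats(m,connectivity=4)
    ok=[i for i in range(1,n) if 15<st[i,4]<60000]
    i=min(ok,key=lambda i:np.hypot(*(np.argwhere(l==i)[:,::-1]-uv).T).min())
    px=np.argwhere(l==i)[:,::-1]
    big=np.concatenate([px+[a,b] for a in(-.5,.5) for b in(-.5,.5)])
    w=back(s,big,z)
    hull=cv2.convexHull((w*1000).astype(np.float32))
    M=cv2.moments(hull);r=cv2.minAreaRect(hull);b=cv2.boxPoints(r);e1,e2=b[1]-b[0],b[2]-b[1]
    e=e1 if np.hypot(*e1)>np.hypot(*e2) else e2
    return np.round([M['m10']/M['m00'],M['m01']/M['m00'],*r[0],*sorted(r[1]),np.degrees(np.arctan2(e[1],e[0]))%180,len(px)],1)
E
python3 - <<'E'
from h import *
f=.64
P={"scene":dict(bhex=(377,439),bsq=(304,372),bround=(337,295),bobl=(405,343),tround=(254,300),tobl=(471,357),thex=(255,321),tsq=(480,380)),
"side":dict(bhex=(456,265),bsq=(473,331),bround=(382,402),bobl=(374,319),tround=(491,373),tobl=(370,249),thex=(481,390),tsq=(370,263))}
for n in P:
    s=ctrl.snapshot(n)
    for k,v in P[n].items():
        z=.008 if k[0]=='b' else .076 if k in("tround","tobl") else .036
        print(n,k,pale(s,np.array(v)*f,z))
E
```

```text
scene bhex [649.8 183.3 649.7 182.9  87.   97.5 139.9 726. ]
scene bsq [648.2 -30.2 648.1 -30.4  92.2  94.   85.  616. ]
scene bround [ 452.3 -194.3  453.  -193.1   70.8   71.    49.9  196. ]
scene bobl [449.1  24.8 448.6  24.9  55.1  90.3  42.7 294. ]
scene tround [ 641.7 -204.8  642.7 -204.    26.7   30.3  139.9   32. ]
scene tobl [450.7 190.5 450.6 190.8  14.3  46.5  30.9  42. ]
scene thex [ 615.3 -258.3  616.3 -257.5   28.1   32.   139.9   32. ]
scene tsq [434.9 206.3 435.8 208.1  14.8  27.9  32.   19. ]
side bhex [644.7 178.5 643.9 178.4  86.3 100.7  79.  301. ]
side bsq [642.1 -36.6 641.7 -36.2  90.5  90.7 174.1 532. ]
side bround [ 447.4 -200.3  447.1 -201.1   67.6   70.5   84.5  385. ]
side bobl [443.5  16.5 443.6  16.5  58.   91.   43.4 290. ]
side tround [ 637.1 -208.6  637.2 -209.2   24.9   28.   174.2   57. ]
side tobl [442.  -56.1 442.  -56.1  53.2  83.3  43.4 290. ]
side thex [ 648.5 -174.2  648.7 -174.7   26.3   29.5  174.2   57. ]
side tsq [442.9 -13.4 442.9 -13.4  56.   87.8  43.4 290. ]
```

```bash
cat >> h.py <<'E'
from scipy.spatial.transform import Rotation as Ro
def go(pos,yaw=None):
    """turn (units of 6deg, tool axes) to bring tool down with tool y at yaw, then total shift (units) in the turned frame"""
    o=ctrl.get_obs();p=o["ee_pos"];R=Ro.from_quat(np.roll(o["ee_rot"],-1))
    y0=np.degrees(np.arctan2(*R.as_matrix()[:2,1][::-1]))
    y=y0 if yaw is None else y0+(yaw-y0+90)%180-90
    c,s=np.cos(np.radians(y)),np.sin(np.radians(y))
    T=Ro.from_matrix(np.array([[-s,c,0],[c,s,0],[0,0,-1]]).T.reshape(3,3).T) if 0 else Ro.from_matrix(np.column_stack([[-s,c,0],[c,s,0],[0,0,-1]]))
    print("t",round(float(o["clock"]),2),"at",np.round(p,4),"yaw",round(float(y0),1),"w",round(float(o["grip_width"])*88,1),"j6",round(float(o["joints"][5]),2),
     "turn",np.round((R.inv()*T).as_rotvec(degrees=True)/6,2),"shift",np.round(T.inv().apply(np.array(pos)-p)/.025,2))
E
python3 - <<'E'
from h import *
go((.449,.189,.25),121)
E
```

```text
t 0.2 at [0.1702 0.5749 0.2221] yaw 73.5 w 88.0 j6 -0.12 turn [-0.01 -0.01 -7.92] shift [ -1.61 -18.98  -1.12]
```

```bash
python3 -m inch '[0,0,-0.14,0,0,-0.99,87.8,0,0,-0.14,0,0,-0.99,87.8,0,0,-0.14,0,0,-0.99,87.8,0,0,-0.14,0,0,-0.99,87.8,0,0,-0.14,0,0,-0.99,87.8,0,0,-0.14,0,0,-0.99,87.8,0,0,-0.14,0,0,-0.99,87.8,0,0,-0.14,0,0,-0.99,87.8]' 30
python3 -m inch '[-0.08,-0.95,0,0,0,0,87.8,-0.08,-0.95,0,0,0,0,87.8,-0.08,-0.95,0,0,0,0,87.8,-0.08,-0.95,0,0,0,0,87.8,-0.08,-0.95,0,0,0,0,87.8,-0.08,-0.95,0,0,0,0,87.8,-0.08,-0.95,0,0,0,0,87.8,-0.08,-0.95,0,0,0,0,87.8,-0.08,-0.95,0,0,0,0,87.8,-0.08,-0.95,0,0,0,0,87.8,-0.08,-0.95,0,0,0,0,87.8,-0.08,-0.95,0,0,0,0,87.8,-0.08,-0.95,0,0,0,0,87.8,-0.08,-0.95,0,0,0,0,87.8,-0.08,-0.95,0,0,0,0,87.8,-0.08,-0.95,0,0,0,0,87.8,-0.08,-0.95,0,0,0,0,87.8,-0.08,-0.95,0,0,0,0,87.8,-0.08,-0.95,0,0,0,0,87.8,-0.08,-0.95,0,0,0,0,87.8]'
python3 - <<'E'
from h import *
go((.449,.189,.25),121)
s=ctrl.snapshot("wrist");cv2.imwrite("pics/w1.png",s["pixels"][:,:,::-1])
print(proj(s,[.449,.189,.076]),proj(s,[.449,.189,.036]))
E
```

```text
clock: 0.87
ee_pos: [0.1702, 0.5751, 0.2505]
ee_rot: [-0.0, -0.27, 0.963, -0.0]
ft_force: [-0.3, -0.4, 0.6]
grip_width: 1.0
grip_force: 0.0
clock: 2.53
ee_pos: [0.4499, 0.1878, 0.2506]
ee_rot: [-0.0, -0.267, 0.964, -0.0]
ft_force: [-0.1, -0.4, 0.5]
grip_width: 1.0
grip_force: 0.0
t 2.53 at [0.4499 0.1878 0.2506] yaw 121.0 w 88.0 j6 -1.86 turn [-0. -0.  0.] shift [0.   0.06 0.02]
[[258.98154612 174.89699882]] [[258.77460668 166.39088087]]
```

View pics/w1.png

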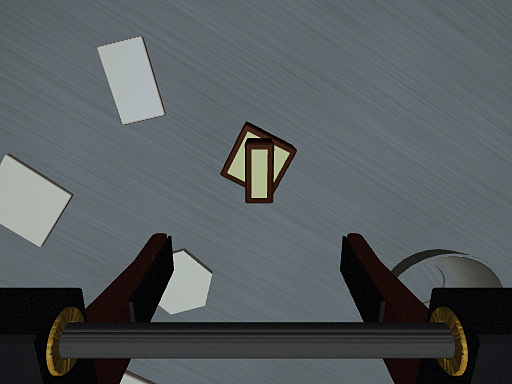

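Wrist view: the oblong tin's panel is at (260,173). The square lid corners are at (248,122), (296,151) and (221,174). The oblong board is at (131,81), and the square board is partly in view at (24,200).

```bash
python3 - <<'E'
from h import *
s=ctrl.snapshot("wrist")
def q(n,pts,z):
    w=back(s,pts,z)*1000; e=np.diff(w,axis=0); print(n,np.round(w.mean(0),1),"len",np.round(np.hypot(*e.T),1),"yaw",np.round(np.degrees(np.arctan2(e[:,1],e[:,0]))%180,1))
q("obl",[(252,149),(268,149),(269,198),(252,198)],.076)
q("sq mid",[(296,151),(221,174)],.036)
q("sq e1",[(248,122),(296,151)],.036)
q("sq e2",[(248,122),(221,174)],.036)
q("bobl",[(97,47),(142,37),(164,115),(123,124)],.008)
q("bsq",[(7,154),(41,247)],.008)
print(pale(s,(260,173),.076))
E
```

```text
obl [450.8 186.5] len [15.8 50.7 17.5] yaw [121.   32.7 121.1]
sq mid [449.1 182.9] len [87.7] yaw [138.4]
sq e1 [416.4 181.3] len [61.4] yaw [90.2]
sq e2 [449.2 152.2] len [65.4] yaw [2.8]
bobl [448.3  17. ] len [51.1 84.1 49.6] yaw [132.2  42.8 132.9]
bsq [647.3 -37.3] len [123.2] yaw [39.4]
[448.2 188.5 448.3 188.7  16.   49.6  30.9 578. ]
```

```bash
python3 -m inch '[0,0,0.95,0,0,0,87.8,0,0,0.95,0,0,0,87.8,0,0,0.95,0,0,0,87.8,0,0,0.95,0,0,0,87.8,0,0,0.95,0,0,0,87.8,0,0,0.95,0,0,0,87.8,0,0,0.95,0,0,0,87.8,0,0,0.7,0,0,0,87.8,0,0,0.5,0,0,0,87.8,0,0,0.33,0,0,0,87.8,0,0,0,0,0,0,20,0,0,0,0,0,0,20,0,0,0,0,0,0,20,0,0,0,0,0,0,20,0,0,0,0,0,0,20,0,0,0,0,0,0,20,0,0,0,0,0,0,20,0,0,0,0,0,0,20]' 20
python3 - <<'E'
from h import *
go((.449,.183,.046),None)
E
```

```text
clock: 4.13
ee_pos: [0.4496, 0.1889, 0.0464]
ee_rot: [0.0, -0.267, 0.964, -0.0]
ft_force: [-0.6, -0.5, -0.6]
grip_width: 0.43
grip_force: 0.0
t 4.13 at [0.4496 0.1889 0.0464] yaw 121.0 w 37.9 j6 -1.86 turn [-0.  0.  0.] shift [ 0.14 -0.19  0.02]
```

```bash
python3 -m inch '[0,0,0,0,0,0,20,0,0,0,0,0,0,20,0,0,0,0,0,0,20,0,0,0,0,0,0,20,0,0,-0.3,0,0,0,20,0,0,-0.7,0,0,0,20,0,0,-0.7,0,0,-1,20,0,0,-0.3,0,0,-1,20]'
python3 - <<'E'
from h import *
go((.447,.019,.08),None)
E
```

```text
clock: 4.8
ee_pos: [0.4502, 0.189, 0.098]
ee_rot: [0.001, -0.369, 0.929, -0.0]
ft_force: [-0.3, -1.7, -0.7]
grip_width: 0.32
grip_force: 20.0
t 4.8 at [0.4502 0.189  0.098 ] yaw 133.3 w 28.1 j6 -2.07 turn [-0.01  0.01  0.  ] shift [ 4.76 -4.86  0.72]
```

```bash
python3 -m inch '[0.4,-0.4,0,0,0,0,20,0.78,-0.81,0,0,0,0,20,0.78,-0.81,0,0,0,0,20,0.78,-0.81,0,0,0,0,20,0.78,-0.81,0,0,0,0,20,0.78,-0.81,0,0,0,0,20,0.4,-0.41,0.3,0,0,0,20,0,0,0.7,0,0,0,20,0,0,0.7,0,0,0,20,0,0,0.6,0,0,0,20,0,0,0.4,0,0,0,20,0,0,0.2,0,0,0,20]'
python3 - <<'E'
from h import *
go((.447,.019,.019),None)
s=ctrl.snapshot("wrist");cv2.imwrite("pics/w2.png",s["pixels"][:,:,::-1])
E
```

```text
clock: 5.8
ee_pos: [0.4456, 0.0198, 0.0228]
ee_rot: [-0.001, -0.367, 0.93, 0.0]
ft_force: [0.2, -0.5, -1.8]
grip_width: 0.316
grip_force: 20.0
t 5.8 at [0.4456 0.0198 0.0228] yaw 133.0 w 27.8 j6 -2.43 turn [ 0.01 -0.01  0.  ] shift [-0.02 -0.06  0.15]
```

View pics/w2.png

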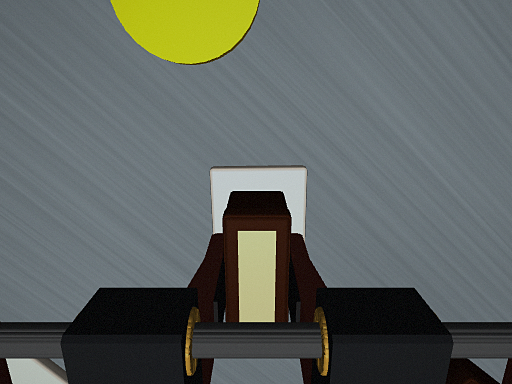

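Wrist view: the tin and the board are centred sideways (257 against 258). I check the end margin from the board edge at v=167 and the tin foot at v=192.

```bash
python3 - <<'E'
from h import *
s=ctrl.snapshot("wrist")
a=back(s,[(258,167)],.008)[0];b=back(s,[(258,192)],.0118)[0];c=back(s,[(258,212)],.0518)[0];p=ctrl.get_obs()["ee_pos"][:2]
for q in(a,b,c): print(q,np.hypot(*(q-p)))
E
```

```text
[ 0.41342251 -0.00981081] 0.04399304735679787
[ 0.42263698 -0.00121279] 0.031391038348215015
[ 0.42040304 -0.00356299] 0.03462556397511899
```

```bash
python3 -m inch '[0,0,0.15,0,0,0,20,0,0,0,0,0,0,20,0,0,0,0,0,0,60,0,0,0,0,0,0,60,0,0,0,0,0,0,60,0,0,0,0,0,0,87.8,0,0,-0.4,0,0,0,87.8,0,0,-0.9,0,0,0,87.8,0,0,-1,0,0,1,87.8,0,0,-1,0,0,1,87.8,0,0,-0.9,0,0,1,87.8,0,0,-0.5,0,0,1,87.8,0,0,0,0,0,1,87.8,0,0,0,0,0,1,87.8,0,0,0,0,0,1,87.8]'
python3 - <<'E'
from h import *
go((.449,.183,.18),91.5)
E
```

```text
clock: 7.15
ee_pos: [0.4467, 0.0199, 0.1381]
ee_rot: [0.001, -0.006, 1.0, -0.0]
ft_force: [-0.0, -0.8, -0.2]
grip_width: 0.996
grip_force: 0.0
t 7.15 at [0.4467 0.0199 0.1381] yaw 90.7 w 87.6 j6 -1.69 turn [-0.    0.01 -0.13] shift [-0.26  6.52 -1.68]
```

```bash
python3 -m inch '[-0.04,0.93,-0.24,0,0,-0.13,87.8,-0.04,0.93,-0.24,0,0,0,87.8,-0.04,0.93,-0.24,0,0,0,87.8,-0.04,0.93,-0.24,0,0,0,87.8,-0.04,0.93,-0.24,0,0,0,87.8,-0.04,0.93,-0.24,0,0,0,87.8,-0.02,0.93,-0.24,0,0,0,87.8,0,0,0,0,0,0,87.8]'
python3 - <<'E'
from h import *
go((.449,.183,.18),91.5)
s=ctrl.snapshot("wrist");cv2.imwrite("pics/w3.png",s["pixels"][:,:,::-1])
print(pale(s,proj(s,(.449,.183,.036))[0],.036))
E
```

```text
clock: 7.82
ee_pos: [0.4489, 0.1862, 0.1807]
ee_rot: [0.001, -0.017, 1.0, 0.001]
ft_force: [0.3, -0.0, -0.2]
grip_width: 1.004
grip_force: 0.0
t 7.82 at [0.4489 0.1862 0.1807] yaw 91.9 w 88.3 j6 -1.36 turn [0.02 0.03 0.07] shift [ 0.   -0.13  0.03]
[ 446.   185.6  446.1  185.6   52.3   52.5    3.7 2880. ]
```

View pics/w3.png

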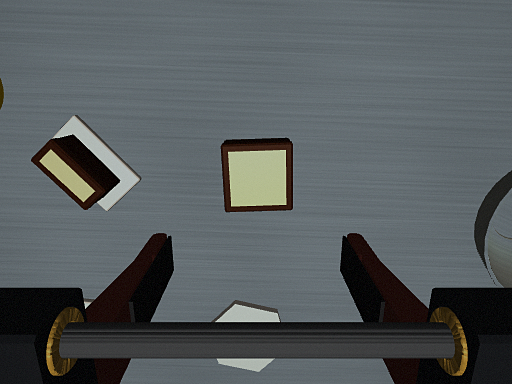

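Square tin is at (446, 185.6) mm, yaw 3.7°, and the oblong tin stands on its board at left.

```bash
python3 -m inch '[0.08,-0.03,0.5,0,0,-0.3,87.8,0,0,0.95,0,0,0,87.8,0,0,0.95,0,0,0,87.8,0,0,0.95,0,0,0,87.8,0,0,0.95,0,0,0,87.8,0,0,0.95,0,0,0,87.8,0,0,0.75,0,0,0,87.8,0,0,0.5,0,0,0,87.8,0,0,0.3,0,0,0,87.8,0,0,0.1,0,0,0,55,0,0,0,0,0,0,55,0,0,0,0,0,0,55,0,0,0,0,0,0,55,0,0,0,0,0,0,55,0,0,0,0,0,0,55]' 25
python3 - <<'E'
from h import *
go((.646,-.035,.1),None)
E
```

```text
clock: 9.12
ee_pos: [0.4469, 0.1821, 0.0077]
ee_rot: [0.001, -0.032, 1.0, 0.0]
ft_force: [0.4, 0.3, 4.1]
grip_width: 0.728
grip_force: 25.0
t 9.12 at [0.4469 0.1821 0.0077] yaw 93.6 w 64.0 j6 -1.39 turn [ 0.    0.02 -0.  ] shift [-7.4  -9.17 -3.69]
```

```bash
python3 -m inch '[0,0,-0.3,0,0,0,55,0,0,-0.7,0,0,0,55,0,0,-0.7,0,0,0,55,-0.3,-0.37,-0.5,0,0,0,55,-0.74,-0.92,0,0,0,0,55,-0.74,-0.92,0,0,0,0,55,-0.74,-0.92,0,0,0,0,55,-0.74,-0.92,0,0,0,0,55,-0.74,-0.92,0,0,0,0,55,-0.74,-0.92,0,0,0,0,55,-0.74,-0.92,0,0,0,0,55,-0.74,-0.92,0,0,0,0,55,-0.74,-0.92,0,0,0,0,55,-0.44,-0.52,0,0,0,0,55,0,0,0,0,0,0,55]'
python3 - <<'E'
from h import *
go((.646,-.035,.017),None)
s=ctrl.snapshot("wrist");cv2.imwrite("pics/w4.png",s["pixels"][:,:,::-1])
E
```

```text
clock: 10.37
ee_pos: [0.6485, -0.0385, 0.0626]
ee_rot: [0.002, -0.03, 1.0, -0.001]
ft_force: [-0.5, -0.1, -2.9]
grip_width: 0.729
grip_force: 25.0
t 10.37 at [ 0.6485 -0.0385  0.0626] yaw 93.5 w 64.1 j6 -1.8 turn [-0.02  0.03  0.  ] shift [0.09 0.15 1.82]
```

View pics/w4.png

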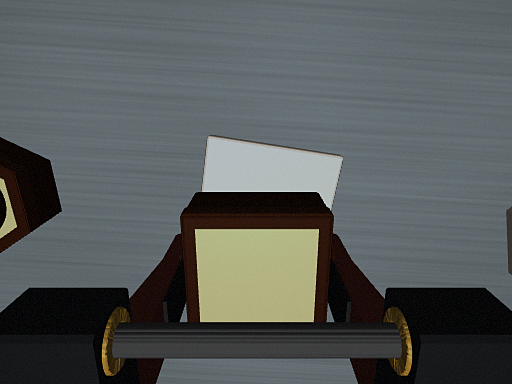

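Wrist view: the board's far edge runs from (208,136) to (343,156), and the tin hangs over the board.

```bash
python3 - <<'E'
from h import *
s=ctrl.snapshot("wrist")
a,b=back(s,[(208,136),(343,156)],.008)
e=(b-a)/np.hypot(*(b-a)); n=np.array([e[1],-e[0]]); n*=np.sign(n[0])
c=(a+b)/2+n*.044; print(a,b,np.hypot(*(b-a)),c,np.degrees(np.arctan2(*e[::-1])))
go((*c,.017),None)
E
```

```text
[ 0.59426424 -0.07175542] [0.60166606 0.01443627] 0.08650892682254763 [ 0.6418038  -0.03242427] 85.09169509088495
t 10.47 at [ 0.6446 -0.0354  0.0619] yaw 93.5 w 63.5 j6 -1.79 turn [ 0.   -0.01  0.  ] shift [0.11 0.13 1.8 ]
```

```bash
python3 -m inch '[0.06,0.1,0.4,0,0,0.7,55,0,0,0.5,0,0,0.7,55,0,0,0.4,0,0,0,55,0,0,0.3,0,0,0,55,0,0,0.2,0,0,0,55,0,0,0,0,0,0,55,0,0,0,0,0,0,87.8,0,0,0,0,0,0,87.8,0,0,0,0,0,0,87.8,0,0,0,0,0,0,87.8,0,0,-0.4,0,0,0,87.8,0,0,-0.9,0,0,0,87.8,0,0,-1,0,0,0,87.8,0,0,-1,0,0,0,87.8,0,0,-1,0,0,0,87.8,0,0,-1,0,0,0,87.8,0,0,-0.7,0,0,0,87.8]'
python3 - <<'E'
from h import *
go((.639,-.207,.22),90)
s=ctrl.snapshot("wrist");cv2.imwrite("pics/w5.png",s["pixels"][:,:,::-1])
print(pale(s,proj(s,(.643,-.033,.044))[0],.044))
E
```

```text
clock: 11.88
ee_pos: [0.6446, -0.033, 0.1706]
ee_rot: [0.002, 0.042, 0.999, -0.0]
ft_force: [0.2, -0.6, 0.4]
grip_width: 1.0
grip_force: 0.0
t 11.88 at [ 0.6446 -0.033   0.1706] yaw 85.2 w 88.0 j6 -1.65 turn [-0.    0.03 -0.8 ] shift [ 0.22 -6.96 -1.98]
[ 642.7  -33.8  642.7  -33.8   51.6   52.4   85.2 3076. ]
```

View pics/w5.png

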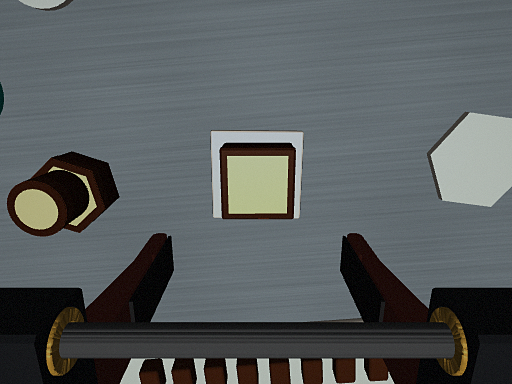

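Square tin is centred on its board at (258,180). Now over to the round-on-hex stack at the left of the picture.

```bash
python3 -m inch '[0,-0.5,-0.5,0,0,0,87.8,0.05,-0.93,-0.5,0,0,0,87.8,0.05,-0.93,-0.5,0,0,0,87.8,0.05,-0.93,-0.5,0,0,0,87.8,0.05,-0.93,0,0,0,0,87.8,0.05,-0.93,0,0,0,0,87.8,0,-0.93,0,0,0,0,87.8,0,-0.9,0,0,0,0,87.8,0,0,0,0,0,0,87.8]'
python3 - <<'E'
from h import *
s=ctrl.snapshot("wrist");cv2.imwrite("pics/w6.png",s["pixels"][:,:,::-1])
r=pale(s,proj(s,(.639,-.207,.076))[0],.076);print(r)
go((r[0]/1000,r[1]/1000,.048),None)
E
```

```text
clock: 12.68
ee_pos: [0.6215, -0.2111, 0.2164]
ee_rot: [-0.001, 0.043, 0.999, -0.001]
ft_force: [0.3, -1.0, 0.4]
grip_width: 1.001
grip_force: 0.0
[ 639.5 -209.   639.7 -209.    33.2   33.5   85.1  929. ]
t 12.73 at [ 0.6217 -0.2089  0.2164] yaw 85.0 w 88.2 j6 -1.91 turn [-0.   -0.01 -0.  ] shift [-0.71  0.06  6.73]
```

View pics/w6.png

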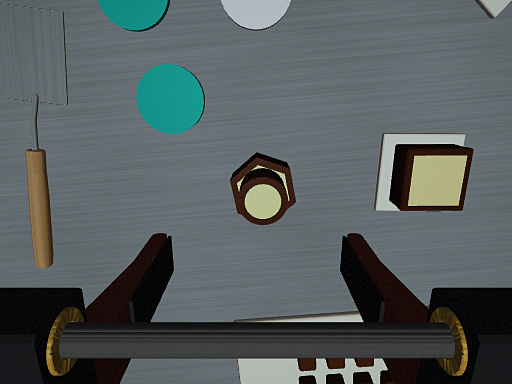

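Round lid is at (263,201), at world (639.5,-209). The hex is under it and the knife lies well to the left.

```bash
python3 -m inch '[-0.35,0.03,0.4,0,0,0,80,-0.36,0.03,0.9,0,0,0,75,0,0,0.95,0,0,0,75,0,0,0.95,0,0,0,75,0,0,0.95,0,0,0,75,0,0,0.95,0,0,0,75,0,0,0.8,0,0,0,75,0,0,0.5,0,0,0,75,0,0,0.3,0,0,0,75,0,0,0.03,0,0,0,38,0,0,0,0,0,0,38,0,0,0,0,0,0,38,0,0,0,0,0,0,38,0,0,0,0,0,0,38,0,0,0,0,0,0,38,0,0,0,0,0,0,38,0,0,0,0,0,0,38]' 20
python3 - <<'E'
from h import *
go((.450,-.197,.13),None)
E
```

```text
clock: 14.15
ee_pos: [0.6415, -0.2067, 0.05]
ee_rot: [0.001, 0.042, 0.999, -0.001]
ft_force: [0.2, -0.3, 6.0]
grip_width: 0.518
grip_force: 20.0
t 14.15 at [ 0.6415 -0.2067  0.05  ] yaw 85.2 w 45.6 j6 -1.9 turn [-0.01  0.02  0.  ] shift [ 7.66 -0.25 -3.2 ]
```

```bash
python3 -m inch '[0,0,-0.3,0,0,0,38,0,0,-0.7,0,0,0,38,0,0,-0.7,0,0,0,38,0.4,0,-0.3,0,0,0,38,0.91,-0.03,0,0,0,0,38,0.91,-0.03,0,0,0,0,38,0.91,-0.03,0,0,0,0,38,0.91,-0.03,0,0,0,0,38,0.91,-0.03,0,0,0,0,38,0.91,-0.03,0,0,0,0,38,0.91,-0.03,0,0,0,0,38,0.91,-0.03,0,0,0,0,38,0,0,0,0,0,0,38]'
python3 - <<'E'
from h import *
go((.450,-.197,.022),None)
s=ctrl.snapshot("wrist");cv2.imwrite("pics/w7.png",s["pixels"][:,:,::-1])
E
```

```text
clock: 15.23
ee_pos: [0.4423, -0.1937, 0.0979]
ee_rot: [-0.003, 0.042, 0.999, 0.001]
ft_force: [-0.3, 0.8, -0.7]
grip_width: 0.524
grip_force: 20.0
t 15.23 at [ 0.4423 -0.1937  0.0979] yaw 85.2 w 46.1 j6 -2.04 turn [ 0.02 -0.06  0.  ] shift [-0.32 -0.1   3.04]
```

View pics/w7.png

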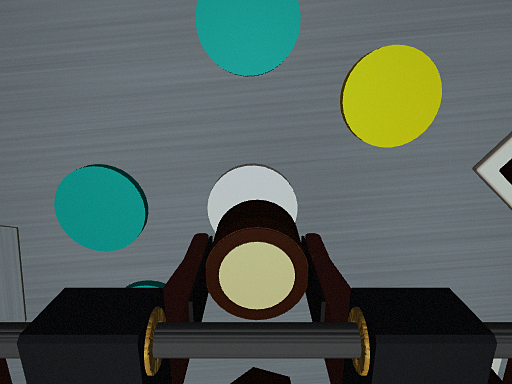

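White round board under the tin: far edge at (253,165), side edges at (207,207) and (298,207).

```bash
python3 - <<'E'
from h import *
s=ctrl.snapshot("wrist")
g=back(s,[(253,165),(207,207),(298,207),(222,178),(285,177)],.008)
from scipy.optimize import least_squares
c=least_squares(lambda c:np.hypot(*(g-c).T)-.035,g.mean(0)).x
print(c,np.hypot(*(g-c).T))
go((*c,.022),None)
E
```

```text
[ 0.4520768  -0.19948879] [0.03509305 0.03588248 0.03508996 0.03432576 0.03548156]
t 15.33 at [ 0.4474 -0.1957  0.0988] yaw 85.2 w 45.9 j6 -2.04 turn [ 0. -0.  0.] shift [-0.2  -0.13  3.07]
```

```bash
python3 -m inch '[-0.16,-0.1,0.3,0,0,0,38,0,0,0.7,0,0,0,38,0,0,0.7,0,0,0,38,0,0,0.6,0,0,0,38,0,0,0.4,0,0,0,38,0,0,0.22,0,0,0,38,0,0,0.1,0,0,0,38,0,0,0,0,0,0,38,0,0,0,0,0,0,60,0,0,0,0,0,0,60,0,0,0,0,0,0,65,0,0,0,0,0,0,65,0,0,-0.4,0,0,0,65,0,0,-0.9,0,0,0,65,0,0,-1,0,0,0,65,0,0,-1,0,0,0,87.8,0,0,-1,0,0,0,87.8,0,0,-1,0,0,0,87.8,0,0,-0.8,0,0,0,87.8,0,0,0,0,0,0,87.8]'
python3 - <<'E'
from h import *
s=ctrl.snapshot("wrist")
print(pale(s,proj(s,(.451,-.198,.048))[0],.048))
go((.62,-.209,.18),None)
E
```

```text
clock: 17.0
ee_pos: [0.4549, -0.2004, 0.1806]
ee_rot: [0.004, 0.042, 0.999, -0.002]
ft_force: [0.6, 0.0, 0.8]
grip_width: 0.996
grip_force: 0.0
[ 450.7 -200.5  450.8 -200.3   33.    33.8   85.3  757. ]
t 17.05 at [ 0.454  -0.1998  0.1786] yaw 85.2 w 88.1 j6 -2.04 turn [-0.03  0.05  0.  ] shift [-6.65  0.19 -0.06]
```

Round tin placed. Now back over the hex.

```bash
python3 -m inch '[-0.5,0,0,0,0,0,87.8,-0.9,0.03,0,0,0,0,87.8,-0.9,0.03,0,0,0,0,87.8,-0.9,0.03,0,0,0,0,87.8,-0.9,0.03,0,0,0,0,87.8,-0.9,0.03,0,0,0,0,87.8,-0.9,0.03,0,0,0,0,87.8,-0.75,0,0,0,0,0,87.8,0,0,0,0,0,0,87.8,0,0,0,0,0,0,87.8]'
python3 - <<'E'
from h import *
s=ctrl.snapshot("wrist");cv2.imwrite("pics/w8.png",s["pixels"][:,:,::-1])
r=pale(s,proj(s,(.639,-.207,.036))[0],.036);print(r)
go((r[0]/1000,r[1]/1000,.008),None)
E
```

```text
clock: 17.88
ee_pos: [0.6186, -0.2078, 0.1736]
ee_rot: [-0.001, 0.041, 0.999, 0.0]
ft_force: [-0.8, 0.5, -0.4]
grip_width: 1.002
grip_force: 0.0
[ 641.6 -208.1  641.3 -208.2   50.6   57.     6.4 1508. ]
t 17.93 at [ 0.6176 -0.2077  0.1739] yaw 85.2 w 87.7 j6 -1.92 turn [ 0.01 -0.03  0.  ] shift [-0.96  0.06  6.63]
```

View pics/w8.png

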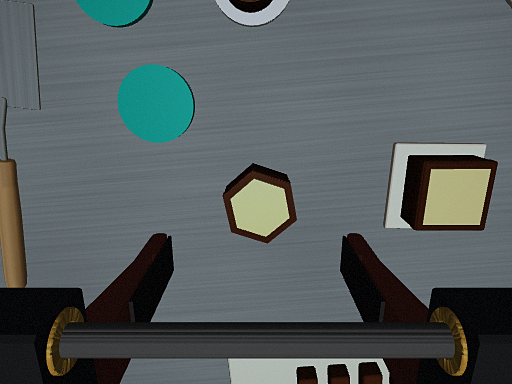

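Hex panel is at (261,207), world (641.6,-208.1), with a flat normal near yaw 95.5°.

```bash
python3 -m inch '[0,0,0,0,0,-0.86,87.8,0,0,0,0,0,-0.86,87.8]'
python3 - <<'E'
from h import *
go((.6413,-.208,.009),95.5)
E
```

```text
clock: 18.1
ee_pos: [0.6169, -0.2079, 0.1748]
ee_rot: [-0.001, -0.05, 0.999, 0.0]
ft_force: [0.9, -0.1, 0.4]
grip_width: 1.002
grip_force: 0.0
t 18.1 at [ 0.6169 -0.2079  0.1748] yaw 95.7 w 88.1 j6 -2.1 turn [ 0.01 -0.02  0.04] shift [-0.97 -0.1   6.63]
```

```bash
python3 -m inch '[-0.4,-0.05,0.4,0,0,0,87.8,-0.57,-0.05,0.9,0,0,0,87.8,0,0,0.95,0,0,0,87.8,0,0,0.95,0,0,0,87.8,0,0,0.95,0,0,0,87.8,0,0,0.95,0,0,0,87.8,0,0,0.8,0,0,0,87.8,0,0,0.5,0,0,0,87.8,0,0,0.23,0,0,0,87.8,0,0,0,0,0,0,53,0,0,0,0,0,0,53,0,0,0,0,0,0,53,0,0,0,0,0,0,53,0,0,0,0,0,0,53,0,0,0,0,0,0,53,0,0,0,0,0,0,53]' 25
python3 - <<'E'
from h import *
go((.647,.181,.1),None)
E
```

```text
clock: 19.43
ee_pos: [0.6439, -0.2087, 0.0113]
ee_rot: [0.001, -0.048, 0.999, -0.0]
ft_force: [-0.5, 0.6, 5.6]
grip_width: 0.701
grip_force: 25.0
t 19.43 at [ 0.6439 -0.2087  0.0113] yaw 95.5 w 61.7 j6 -2.08 turn [-0.01  0.02  0.  ] shift [-1.62 15.5  -3.55]
```

```bash
python3 -m inch '[0,0,-0.3,0,0,0,53,0,0,-0.8,0,0,0,53,0,0,-0.9,0,0,0,53,0,0,-0.9,0,0,0,53,0,0.3,-0.6,0,0,0,53,-0.1,0.6,-0.05,0,0,0,53,-0.1,0.9,0,0,0,0,53,-0.1,0.9,0,0,0,0,53,-0.1,0.9,0,0,0,0,53,-0.1,0.9,0,0,0,0,53,-0.1,0.9,0,0,0,0,53,-0.1,0.9,0,0,0,0,53,-0.1,0.9,0,0,0,0,53,-0.1,0.9,0,0,0,0,53,-0.1,0.9,0,0,0,0,53,-0.1,0.9,0,0,0,0,53,-0.1,0.9,0,0,0,0,53,-0.1,0.9,0,0,0,0,53,-0.1,0.9,0,0,0,0,53,-0.1,0.9,0,0,0,0,53]'
python3 -m inch '[-0.1,0.9,0.2,0,0,0,53,-0.05,0.7,0.6,0,0,0,53,0,0.4,0.6,0,0,0,53,0,0,0.1,0,0,0,53,0,0,0,0,0,0,53]'
python3 - <<'E'
from h import *
s=ctrl.snapshot("wrist");cv2.imwrite("pics/w9.png",s["pixels"][:,:,::-1])
go((.647,.181,.018),None)
E
```

```text
clock: 21.1
ee_pos: [0.6458, 0.1334, 0.0973]
ee_rot: [-0.001, -0.049, 0.999, 0.0]
ft_force: [0.2, 0.1, -1.7]
grip_width: 0.703
grip_force: 25.0
clock: 21.52
ee_pos: [0.6439, 0.1821, 0.0589]
ee_rot: [-0.002, -0.049, 0.999, -0.0]
ft_force: [-0.8, -1.5, -1.0]
grip_width: 0.701
grip_force: 25.0
t 21.57 at [0.6452 0.1814 0.0601] yaw 95.6 w 61.8 j6 -1.5 turn [-0.01 -0.03 -0.  ] shift [-0.07 -0.02  1.68]
```

View pics/w9.png

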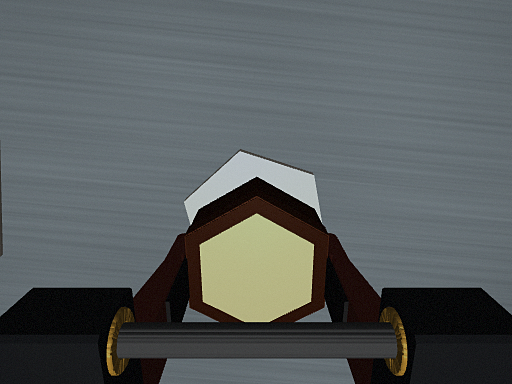

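Board corners are at (184,203), (240,151) and (315,175). For a regular hexagon the centre is A+C−B.

```bash
python3 - <<'E'
from h import *
s=ctrl.snapshot("wrist")
A,B,C=back(s,[(184,203),(240,151),(315,175)],.008)
print(A+C-B,np.hypot(*(A-B)),np.hypot(*(C-B)))
u=(B-(A+C)/2);O2=B-u/np.hypot(*u)*.0497;print(O2)
go((*O2,.018),None)
E
```

```text
[0.65013068 0.18069162] 0.0508752336442892 0.050416530422271254
[0.64879571 0.18026974]
t 21.62 at [0.6461 0.181  0.061 ] yaw 95.5 w 61.7 j6 -1.5 turn [-0.   -0.01 -0.  ] shift [-0.1  -0.04  1.72]
```

```bash
python3 -m inch '[-0.08,0,0.4,0,0,0,53,0,0,0.5,0,0,0,53,0,0,0.4,0,0,0,53,0,0,0.2,0,0,0,53,0,0,0.15,0,0,0,53,0,0,0.03,0,0,0,53,0,0,0,0,0,0,87.8,0,0,0,0,0,0,87.8,0,0,0,0,0,0,87.8,0,0,0,0,0,0,87.8,0,0,-0.4,0,0,0,87.8,0,0,-0.9,0,0,0,87.8,0,0,-1,0,0,0,87.8,0,0,-1,0,0,0,87.8,0,0,-1,0,0,0,87.8,0,0,-1,0,0,0,87.8,0,0,-1,0,0,0,87.8,0,0,-0.5,0,0,0,87.8,0,0,0,0,0,0,87.8]'
python3 - <<'E'
from h import *
s=ctrl.snapshot("wrist");cv2.imwrite("pics/w10.png",s["pixels"][:,:,::-1])
print(pale(s,proj(s,(.648,.181,.044))[0],.044))
s=ctrl.snapshot("side")
for k,c in dict(hex=(.648,.181,.044),sq=(.643,-.033,.044),rnd=(.451,-.198,.048),obl=(.447,.019,.048)).items(): print(k,pale(s,proj(s,c)[0],c[2]))
E
```

```text
clock: 23.2
ee_pos: [0.651, 0.1819, 0.1934]
ee_rot: [0.003, -0.048, 0.999, 0.0]
ft_force: [-0.3, 0.5, 0.4]
grip_width: 0.998
grip_force: 0.0
[ 644.8  178.9  644.6  178.9   50.4   56.5    6.8 1452. ]
hex [643.6 180.  643.5 180.7  45.1  47.9  63.4  68. ]
sq [640.8 -33.4 641.2 -34.1  45.5  49.3 174.1 140. ]
rnd [ 448.8 -199.5  448.7 -199.6   27.5   28.2   84.2   64. ]
obl [444.5  18.4 444.8  18.7  14.6  42.9  44.1  23. ]
```

View pics/w10.png

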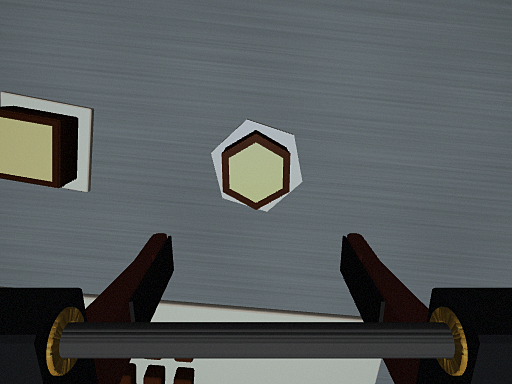

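Every tin lies within about 3.5 mm of its board centre, measured in the same camera. Handing in.

```bash
python3 -c "
from station import ctrl
print(ctrl.close_job())"
```

```text
the job is handed in; nothing more can be done
None
```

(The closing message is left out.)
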